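# Load the sprung bobbin into the reel stand

## Robot

A 6-joint arm with a two-finger parallel gripper is mounted at the origin on the work surface. World frame = base frame: x ahead of the robot, y to its left, z up, the work surface at z = 0. Lengths are in m, angles in degrees, forces in N, time in s.
With the tool pointing down it reaches from about 0.375 to 0.9 m from the base axis. Payload 3.1 kg.
Tool frame: the origin (TCP) lies between the finger pads; the fingertips stand 19 mm ahead of it and the grasp point (between the pads) is the TCP; z points along the fingers, x is the direction in which the jaws open and shut, and the axes are right-handed (so a half turn about z gives the same grasp; the last joint's range is limited). The gripper opens to 87 mm and grips with 3 to 60 N. Pads are 19 mm wide; open, the fingers measure 117 mm over their backs; the gripper's body (75 mm by 190 mm) begins 51 mm behind the grasp point.
Start: joints at [-10.227, 30.224, 82.088, -0, 67.689, -10.227], TCP at [0.625, 0, 0.209] pointing down, gripper open.
Joint ranges: [-176.69, 176.69], [-43.24, 126.21], [12.49, 139.97], [-82, 262], [0, 151.66], [-163.58, 163.58]. Speed limits (degrees/s): [159.86, 159.86, 180, 180, 180, 180].

## Interface

Orientations are given as a 3x3 rotation matrix whose columns are the frame's x, y, z axes.
In Python, from rig import read_state, capture, camera_info, hand_in, spot_in, silhouettes gives the robot as it stands.
- The arm moves only by the shell command python3 -m jog 'ROWS'. ROWS is text: rows parted by semicolons, each of 7 numbers parted by spaces: the shift along the tool's x, y, z in m, then the turn, a rotation vector about the tool's x, y, z in degrees, then the opening, from 0 (shut) to 1 (fully open). A call has 1 to 8 rows; each row is the pose to reach, as a shift and turn from the pose commanded when the call began, along the tool's axes at that moment; what a row does not reach only later rows make up. A row lasts 1/8 s, in which the tool goes at most 62.5 mm and 10.7 degrees, less where a joint would pass 70% of its speed; a pose out of reach is approached as far as the arm can. A call with a gripper value outside its range is refused whole. The fingers move at their own pace and stop on an object; the grip force is fixed at half the most. Time passes only in rows, so rows that repeat a pose let the fingers close. It gives the time, the measured TCP pose, the force and the opening at its end, in the units of the state.
- read_state(): the state, without advancing time (a new reading comes with each control period).
- capture(name): name is "scene" or "side" or "wrist"; returns (picture, depth): 384x512x3 uint8, red, green, blue; 384x512 float32, m along the optical axis (not along the pixel's ray), 0 where there is no reading.
- camera_info(name): a dict with "vfov" (degrees; the focal length in pixels is half the picture's height over the tangent of half this angle, whatever the lens; pixels are square), "cx", "cy" (the principal point, pixels), "dist" ([k1, k2, p1, p2, k3] as OpenCV has them; the pictures are not rectified), "R" (3x3) and "t" (3): a world point X has camera coordinates R X + t; the wrist camera has in their place "tool_from_camera" (4x4, takes a point from camera to tool coordinates, whose origin is the TCP and whose axes are the tool frame's). Camera axes: x right, y down, z forward; pixel columns grow to the right and rows downward; lengths in m; the calibration is good to about 2 mm. A picture is of the moment at which its call begins: read the wrist's pose just before it. camera_info takes no time and is no camera call.
- hand_in(): hands the job in, once; it reports no verdict.
Trained networks look in the newest picture that a camera, given by its name, has taken for a name from the list of things; names that differ only in an ending like _2 or _b are one class to them, and where a whole thing is asked for, a point or a joint stands for the part that bears it (a point fixed in the world has none). Each returns a list of dicts, best first, with "score" (0 to 1); they miss things now and then, are a little off and sometimes report something else, mostly with a low value. They report only what shows in the picture. A call takes as long as a camera call. They do not tell look-alikes from the thing itself.
- spot_in(label, camera): "centre" ([x, y, z] in m, in world coordinates, good to about 4 mm: the middle of the surface that is visible of it).
- silhouettes(label, camera): "region" (384x512 bool, what is visible of it).
The state is a dict: "time_s": time; "joint_positions": joint angles; "qvel": joint speeds; "tau": joint torques, N m; "position": TCP position; "tcp_rot": TCP orientation; "force": force on the tool from outside, world axes, zero at the start; "moment": the same for the moment, N m; "opening": opening from 0.0 (shut) to 1.0 (fully open).
Only numpy, scipy, OpenCV 4.12 (cv2) and the standard library are available. Lean on these libraries where they do the work, as an engineer would, in place of code of your own. Each camera call takes 0.05 s, during which the arm holds its last target.

## Task

Take the longer of the two sprung bobbins on the bench, squeeze its end plates together and fit it between the two cheeks of the reel stand, then let it spring out so that both its end pins sit fully home in the cheeks' recesses. Leave the shorter bobbin where it is.

Things in the scene. Friction and masses are not known exactly. Their poses are not given: they have to be found in the camera images.
- long_bobbin: The longer sprung bobbin, 184 mm long, 0.22 kg: two upright pale-wood end plates (50 mm along x, 70 high, 6 thick, from 24 below to 46 above the axis), 64 mm over their outer faces, wooden barrel and spring between; a square steel pin, 10 mm thick, sticks out 60 mm from each. Origin: on the pin axis, midway between the free ends; y along the pins, z up. Starts standing on its plates. Fits either way round.
- long_bobbin_squeeze (a joint): Squeeze of the long bobbin, m: 0 = free; 0.028 = at its stop (156 mm long, plates 36 mm over all). Its +y plate and pin slide inwards, the rest is rigid. Spring: 4 N at 0, 12 N at the stop. Squeeze the plates' outer faces from above, fingertips kept above the pins: pads about 32 mm above the axis. In the stand it reads about 0.002.
- stand: Fixed reel stand: steel base 130 x 196 x 8 mm, two upright cheeks (wood inside, steel outside) 80 mm wide (x), tops 96 mm above the bench, inner faces 168 mm apart along y, open above between them. Each inner face has a blind recess 44 mm wide, 32 high, 7 deep, centre 65 mm above the bench (182 mm between recess backs). Origin: centre of the underside, on the bench; y from cheek to cheek, z up.
- short_bobbin: The shorter sprung bobbin: same plates, barrel and spring (64 mm over the plates), but its pins stick out only 33 mm, so it is 130 mm long and cannot span the stand. To be left alone. Origin on the pin axis, midway between the ends, 24 mm above the bench; y along the pins, z up.
Things that resemble listed ones, but are neither listed nor needed, are in the scene too. Leave any red look-alike of the long_bobbin alone.

How it is judged:
By the outcome, as a careful person would: the job done as asked, in the order asked, and still so for the second after the job is handed in, with the robot touching nothing.
It also fails if it takes over 38 s, if anything falls off the work surface, if the arm or the gripper's body presses on something with over 40 N, if the wrist force passes 120 N, or if a joint passes its speed limit or range.

## Working session

There is one attempt and no reset: what is moved stays moved. The work goes in short steps, Python scripts to look and compute and a shell command to move; the robot and the scene stay as the last step left them, time stands still between calls to the robot, and variables do not carry over. Pictures are saved under pics/ and viewed, and the job is handed in when it is done.

```bash
mkdir -p pics; ls
cat > h.py <<'E'
import numpy as np,cv2
from rig import *
def save(n,im,sc=1,crop=None):
    if crop: a,b,c,d=crop; im=im[b:d,a:c]
    im=cv2.resize(im,None,fx=sc,fy=sc,interpolation=cv2.INTER_CUBIC)
    cv2.imwrite('pics/'+n,im[:,:,::-1])
def world(cam,dep,st=None):
    ci=camera_info(cam); H,W=dep.shape
    f=H/2/np.tan(np.radians(ci['vfov'])/2)
    K=np.array([[f,0,ci['cx']],[0,f,ci['cy']],[0,0,1]])
    u,v=np.meshgrid(np.arange(W),np.arange(H))
    p=np.stack([u,v],-1).reshape(-1,1,2).astype(float)
    q=cv2.undistortPoints(p,K,np.array(ci['dist'])).reshape(H,W,2)
    X=np.concatenate([q,np.ones((H,W,1))],-1)*dep[...,None]
    if 'R' in ci:
        return (X-np.array(ci['t']))@np.array(ci['R'])
    T=np.array(ci['tool_from_camera']); X=X@T[:3,:3].T+T[:3,3]
    return X@np.array(st['tcp_rot']).T+np.array(st['position'])
E
python3 - <<'E'
from h import *
s=read_state();print(s['time_s'],s['position'],np.round(s['tcp_rot'],3).tolist(),s['opening'])
for c in ['scene','side','wrist']:
    im,d=capture(c);save(c+'0.png',im,1.5);np.savez('/tmp/%s0.npz'%c,im=im,d=d,X=world(c,d,s))
    for l in ['long_bobbin','short_bobbin','stand']:
        for r in spot_in(l,c): print(c,l,np.round(r['centre'],3),round(r['score'],2))
print(read_state()['time_s'])
E
```

```text
pics
0.0 [6.24230278e-01 1.47228986e-04 2.07972854e-01] [[1.0, -0.0, -0.002], [-0.0, -1.0, 0.0], [-0.002, -0.0, -1.0]] 1.0004919967222639
scene long_bobbin [ 0.33  -0.207  0.031] 0.93
scene long_bobbin [ 0.481 -0.18   0.033] 0.91
scene short_bobbin [ 0.633 -0.197  0.038] 0.82
scene stand [0.519 0.217 0.012] 0.96
scene stand [ 0.482 -0.175  0.033] 0.41
side long_bobbin [ 0.333 -0.241  0.041] 0.91
side long_bobbin [ 0.478 -0.239  0.04 ] 0.9
side short_bobbin [ 0.63  -0.26   0.035] 0.92
side stand [0.5   0.118 0.048] 0.63
wrist long_bobbin [ 0.492 -0.172  0.039] 0.86
wrist short_bobbin [ 0.633 -0.166  0.028] 0.71
wrist stand [0.514 0.144 0.008] 0.86
0.6
```

View pics/scene0.png

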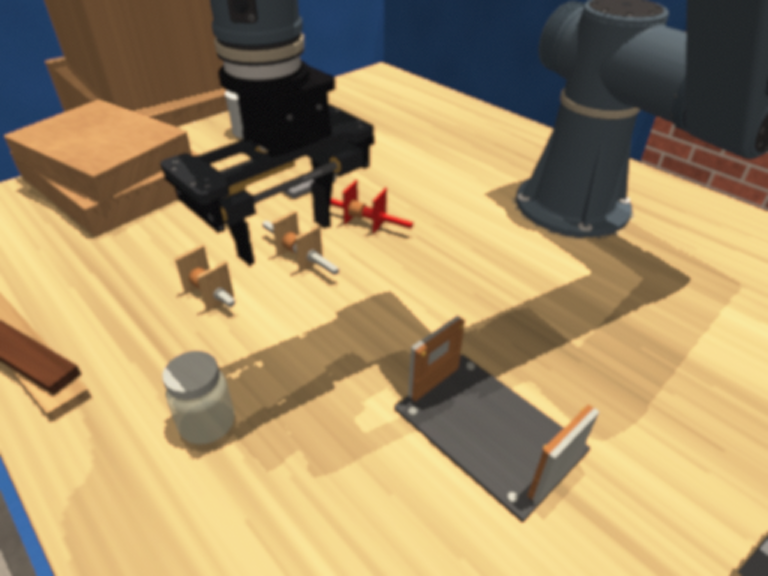

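View pics/side0.png

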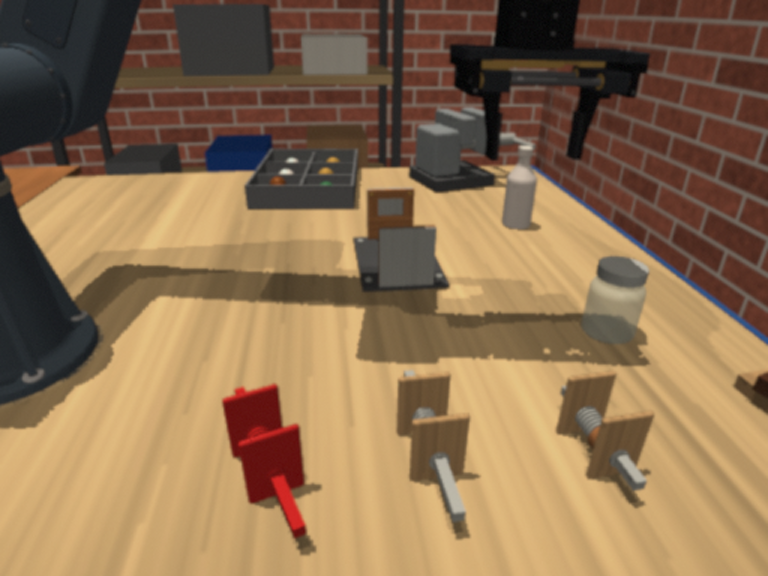

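View pics/wrist0.png

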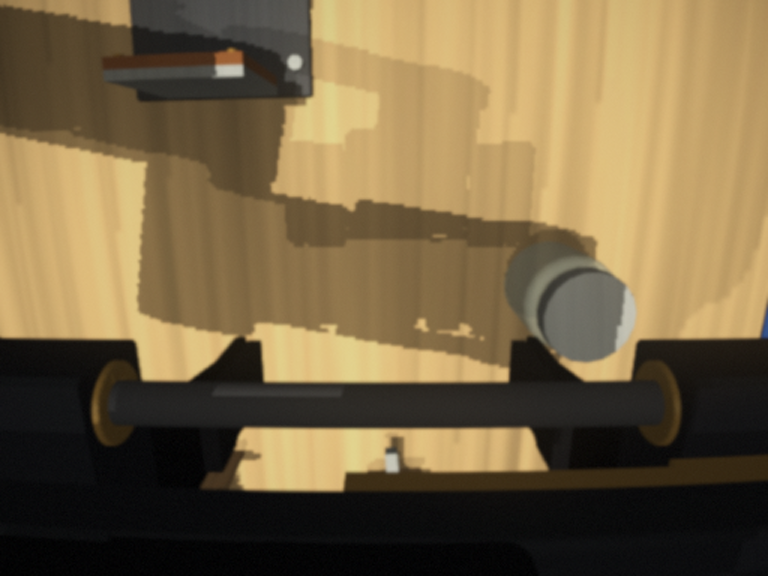

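Candidates (in the 1.5x scene picture):
- Red look-alike at (370,210).
- Wooden bobbin with long pins at (305,243).
- Wooden bobbin with short pins at (207,277).

In the side picture these are at (265,450), (435,440) and (605,430). I choose the middle wooden one. Next I'll check a crop and measure poses from depth.

Run:
```python
from h import *
z=np.load('/tmp/side0.npz');save('crop_side.png',z['im'],3,(140,230,400,360))
for c in ['scene','side']:
    z=np.load('/tmp/%s0.npz'%c);X=z['X']
    print(c,'bench z',np.median(X[(X[...,2]<.01)&(X[...,2]>-.01)][:,2]))
    for nm,(x0,x1,y0,y1) in dict(long=(.42,.56,-.36,-.06),short=(.58,.7,-.36,-.08)).items():
        m=(X[...,0]>x0)&(X[...,0]<x1)&(X[...,1]>y0)&(X[...,1]<y1)&(X[...,2]>.012)&(X[...,2]<.09)
        P=X[m]; print(nm,len(P),P.min(0).round(3),P.max(0).round(3))
        w=P[P[:,2]>.035]; mu,ev,_=cv2.PCACompute2(w[:,:2].astype(np.float32),None)
        print(' plates mean',w.mean(0).round(4),ev.round(3).tolist())
        r=cv2.minAreaRect(w[:,:2].astype(np.float32)); print(' rect',r)
    m=(X[...,0]>.4)&(X[...,0]<.65)&(X[...,1]>.05)&(X[...,1]<.4)&(X[...,2]>.02)&(X[...,2]<.11)
    P=X[m]; r=cv2.minAreaRect(P[:,:2].astype(np.float32));print('stand cheeks',len(P),r,P[:,2].max())
    m=(X[...,0]>.38)&(X[...,0]<.68)&(X[...,1]>.05)&(X[...,1]<.4)&(X[...,2]>.004)&(X[...,2]<.012)
    np.save('/tmp/st_%s.npy'%c,P)
    out=np.zeros((400,600,3),np.uint8)
```

```text
scene bench z 0.0005932583972714366
long 892 [ 0.45  -0.302  0.012] [ 0.504 -0.117  0.073]
 plates mean [ 0.4787 -0.2085  0.0535] [[-0.050999999046325684, 0.9990000128746033], [0.9990000128746033, 0.050999999046325684]]
 rect ((0.4771023690700531, -0.20894816517829895), (0.05051082745194435, 0.0670594871044159), 3.5874907970428467)
short 958 [ 0.607 -0.261  0.012] [ 0.661 -0.161  0.072]
 plates mean [ 0.6348 -0.2247  0.0537] [[-0.0729999989271164, 0.996999979019165], [0.996999979019165, 0.0729999989271164]]
 rect ((0.6339646577835083, -0.22622713446617126), (0.0503217838704586, 0.06736451387405396), 3.72133469581604)
stand cheeks 2255 ((0.5058170557022095, 0.21243108808994293), (0.0823434367775917, 0.1965559870004654), 0.34950289130210876) 0.09904641829108973
side bench z -0.0008347566908971408
long 2754 [ 0.449 -0.304  0.012] [ 0.502 -0.119  0.072]
 plates mean [ 0.475  -0.2159  0.054 ] [[-0.054999999701976776, 0.9980000257492065], [0.9980000257492065, 0.054999999701976776]]
 rect ((0.4756281077861786, -0.21127495169639587), (0.049628935754299164, 0.06565073132514954), 2.9473118782043457)
short 2559 [ 0.604 -0.294  0.012] [ 0.659 -0.164  0.07 ]
 plates mean [ 0.6308 -0.2315  0.054 ] [[-0.0689999982714653, 0.9980000257492065], [0.9980000257492065, 0.0689999982714653]]
 rect ((0.6323696970939636, -0.22908999025821686), (0.05174464359879494, 0.06516072899103165), 4.526266574859619)
stand cheeks 2131 ((0.5058574080467224, 0.21153384447097778), (0.0809006467461586, 0.20190392434597015), 0.06154107302427292) 0.09592639208527676
```

View pics/crop_side.png

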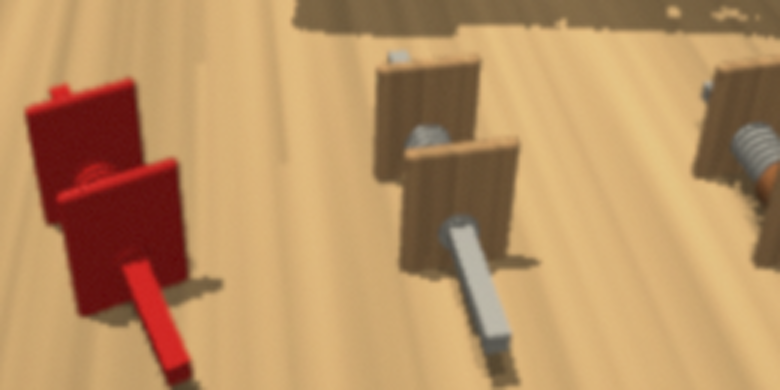

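The crop shows the middle bobbin is plain wood with a long steel pin, and it spans y from -0.303 to -0.118 (185 mm). It is centred near (0.4765, -0.2105) with yaw about 3°. The stand is at (0.506, 0.212) with yaw about 0°. I'll move to hover above the bobbin.

```bash
python3 -m jog '-0.148 0.2105 0.06 0 0 80 1;-0.148 0.2105 0.06 0 0 80 1;-0.148 0.2105 0.06 0 0 80 1;-0.148 0.2105 0.06 0 0 80 1;-0.148 0.2105 0.06 0 0 80 1;-0.148 0.2105 0.06 0 0 80 1;-0.148 0.2105 0.06 0 0 80 1;-0.148 0.2105 0.06 0 0 80 1'
python3 -m jog '0 0 0 0 0 7 1;0 0 0 0 0 7 1;0 0 0 0 0 7 1'
python3 - <<'E'
from h import *
s=read_state();print(s['time_s'],s['position'],np.round(s['tcp_rot'],3).tolist(),s['force'])
z=np.load('/tmp/side0.npz')['X'];z2=np.load('/tmp/scene0.npz')['X']
for X in (z,z2):  # pins fit
    m=(X[...,0]>.42)&(X[...,0]<.56)&(X[...,2]>.02)&(X[...,2]<.032)&((abs(X[...,1]+.2105)>.045)&(abs(X[...,1]+.2105)<.1))
    P=X[m];print(len(P),np.polyfit(P[:,1]+.2105,P[:,0],1))
for c in ['side','scene']:
    im,d=capture(c);save(c+'1.png',im,1.5)
im,d=capture('wrist');save('wrist1.png',im,1.5)
E
```

```text
time_s: 1.6
position: [0.4771, -0.2108, 0.1491]
tcp_rot: [[0.17, -0.985, 0.0], [-0.985, -0.17, -0.0], [0.0, -0.0, -1.0]]
force: [-0.1, 0.6, 0.3]
opening: 1.001
time_s: 1.98
position: [0.477, -0.2105, 0.149]
tcp_rot: [[0.054, -0.999, 0.0], [-0.999, -0.054, -0.0], [0.0, -0.0, -1.0]]
force: [0.4, 0.7, -1.3]
opening: 1.0
1.975 [ 0.47703903 -0.21050935  0.14904229] [[0.054, -0.999, 0.0], [-0.999, -0.054, -0.0], [0.0, -0.0, -1.0]] [ 0.36581066  0.68120755 -1.32354969]
387 [-0.05392227  0.47510599]
146 [-0.06258037  0.47881838]
```

View pics/side1.png

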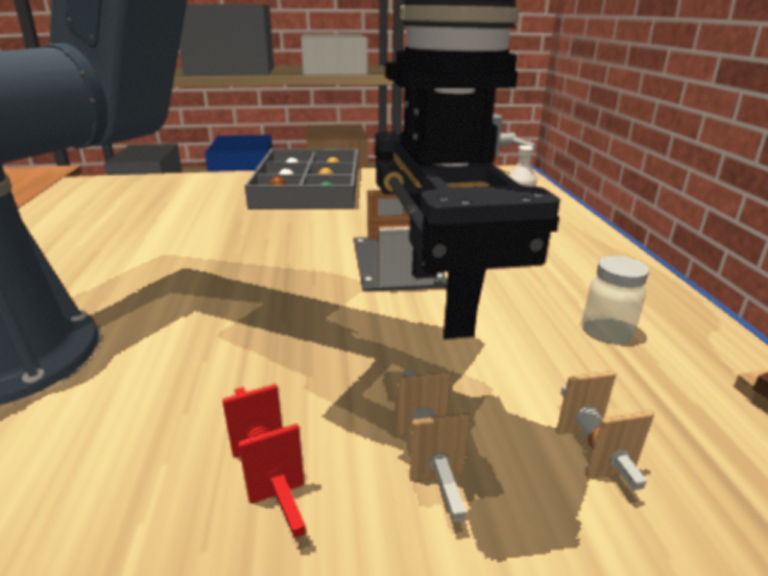

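View pics/wrist1.png

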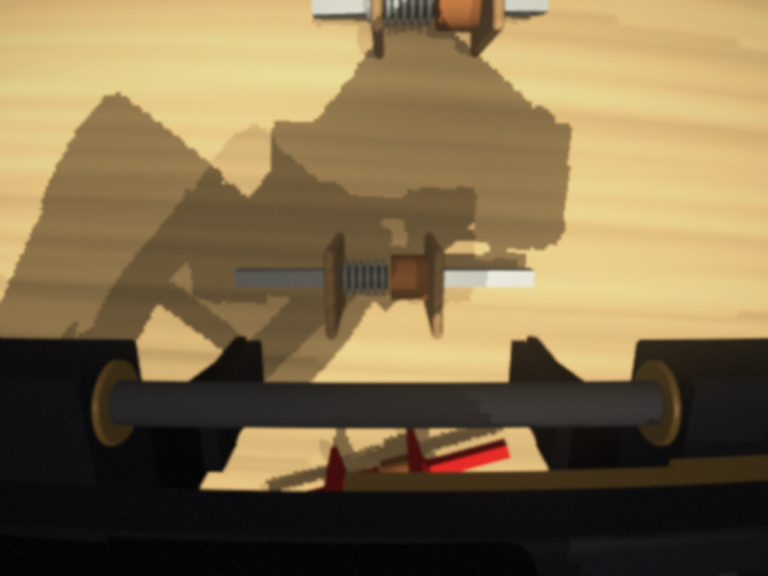

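In the wrist picture the bobbin's plates sit at (335,285) and (435,285), centred between the fingers and aligned with the jaws. The red one at (420,460) is clear. I'll descend and squeeze.

```bash
python3 -m jog '0 0 0.03 0 0 0 1;0 0 0.06 0 0 0 1;0 0 0.075 0 0 0 1;0 0 0.085 0 0 0 1;0 0 0.093 0 0 0 1;0 0 0.093 0 0 0 1'
python3 - <<'E'
from h import *
im,d=capture('side');save('side2.png',im,3,(230,130,430,350))
E
```

```text
time_s: 2.88
position: [0.477, -0.2105, 0.0558]
tcp_rot: [[0.052, -0.999, -0.0], [-0.999, -0.052, 0.0], [-0.0, 0.0, -1.0]]
force: [-0.0, -0.1, -0.4]
opening: 0.999
```

View pics/side2.png

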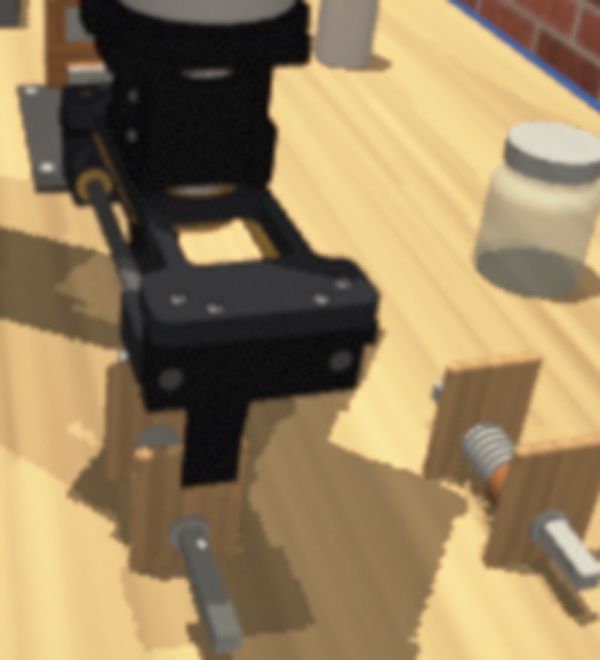

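The fingertip hangs at (212,480), outside the near plate and above its pin. Closing now.

```bash
python3 -m jog '0 0 0 0 0 0 0.6;0 0 0 0 0 0 0.4;0 0 0 0 0 0 0.3;0 0 0 0 0 0 0.2;0 0 0 0 0 0 0.2;0 0 0 0 0 0 0.2;0 0 0 0 0 0 0.2;0 0 0 0 0 0 0.2'
python3 -m jog '0 0 -0.02 0 0 0 0.2;0 0 -0.06 0 0 0 0.2;0 0 -0.1 0 0 0 0.2;0 0 -0.13 0 0 0 0.2;0 0 -0.13 0 0 0 0.2'
python3 - <<'E'
from h import *
im,d=capture('side');save('side3.png',im,1.5)
s=read_state()
im,d=capture('wrist');save('wrist3.png',im,1.5)
E
```

```text
time_s: 3.92
position: [0.4765, -0.2095, 0.056]
tcp_rot: [[0.052, -0.999, -0.001], [-0.999, -0.052, 0.002], [-0.002, 0.001, -1.0]]
force: [-0.7, 3.0, 4.4]
opening: 0.226
time_s: 4.55
position: [0.4785, -0.2117, 0.1881]
tcp_rot: [[0.052, -0.999, 0.005], [-0.999, -0.052, -0.004], [0.004, -0.005, -1.0]]
force: [0.0, 0.4, -0.4]
opening: 0.202
```

View pics/side3.png

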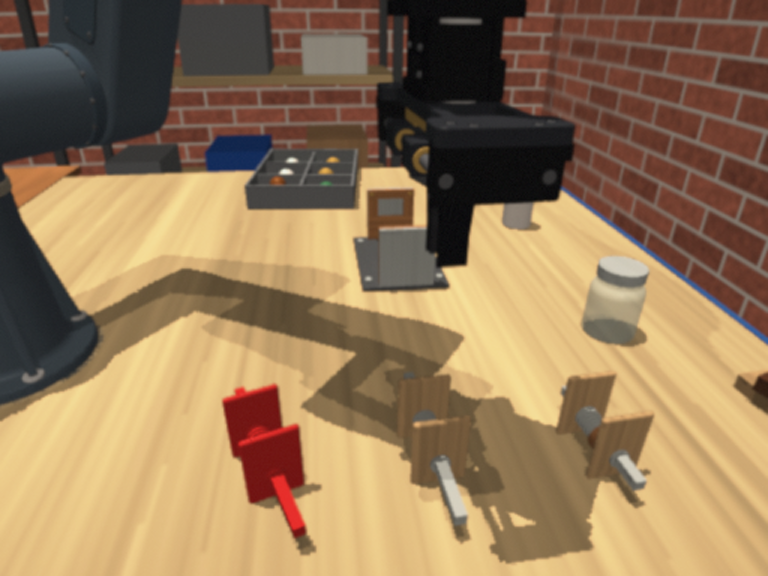

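View pics/wrist3.png

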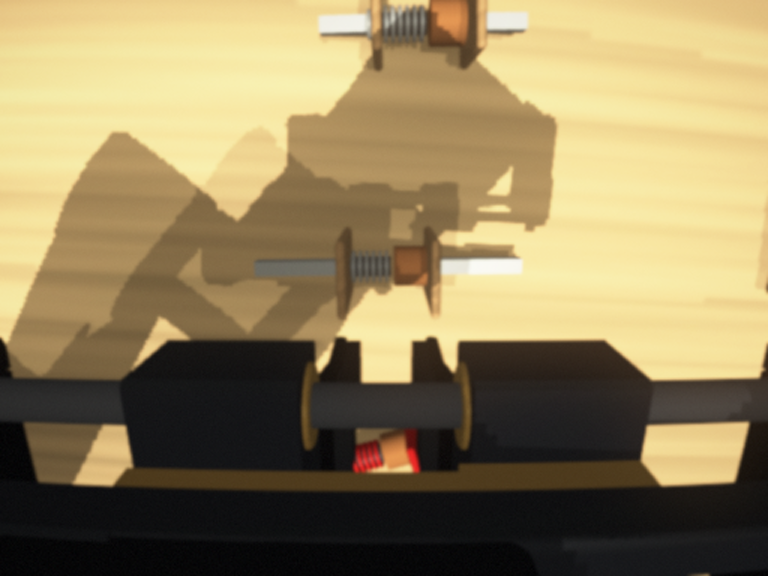

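The grip missed. The opening went to 0.2, well below the 0.41 expected at the stop, and the bobbin is still standing at (440,440). I'll check by depth where the fingertips really are relative to the reported TCP, and whether the bobbin moved.

Run:
```python
from h import *
s=read_state();p=np.array(s['position']);R=np.array(s['tcp_rot']);print(s['time_s'],p,s['opening'],np.round(s['joint_positions'],2))
for c in ['side','scene']:
    im,d=capture(c);X=world(c,d);np.savez('/tmp/%s4.npz'%c,im=im,d=d,X=X);save(c+'4.png',im,1.5)
    m=(abs(X[...,0]-p[0])<.06)&(abs(X[...,1]-p[1])<.12)&(X[...,2]>.1)&(X[...,2]<.23)&(d>0)
    P=X[m]; T=(P-p)@R
    print(c,'tool-frame: n',len(T)); 
    for lo in np.arange(-.05,.04,.01):
        q=T[(T[:,2]>=lo)&(T[:,2]<lo+.01)]
        if len(q)>3: print(round(lo,3),len(q),np.percentile(q,[2,98],axis=0).round(3).tolist())
    m=(X[...,0]>.42)&(X[...,0]<.56)&(X[...,1]>-.36)&(X[...,1]<-.06)&(X[...,2]>.035)&(X[...,2]<.09)
    w=X[m];print(' rect',cv2.minAreaRect(w[:,:2].astype(np.float32)),w[:,2].max(),w.mean(0))
```

```text
4.65 [ 0.47655724 -0.21034648  0.18544687] 0.20437964126681216 [-3.611e+01  2.408e+01  9.838e+01 -2.000e-02  5.757e+01  5.090e+01]
side tool-frame: n 761
-0.05 112 [[-0.016, -0.009, -0.044], [0.022, 0.012, -0.04]]
-0.04 244 [[-0.015, -0.01, -0.04], [0.021, 0.012, -0.03]]
-0.03 240 [[-0.013, -0.01, -0.03], [0.02, 0.012, -0.02]]
-0.02 165 [[-0.013, -0.009, -0.02], [0.02, 0.012, -0.013]]
 rect ((0.4756764769554138, -0.21459054946899414), (0.050297945737838745, 0.06547372788190842), 3.7769010066986084) 0.07098804372633029 [ 0.4748565  -0.21916541  0.05401314]
scene tool-frame: n 250
-0.05 40 [[-0.021, -0.011, -0.045], [0.018, 0.007, -0.04]]
-0.04 81 [[-0.019, -0.012, -0.04], [0.015, 0.011, -0.03]]
-0.03 78 [[-0.018, -0.011, -0.029], [0.017, 0.01, -0.02]]
-0.02 51 [[-0.018, -0.011, -0.019], [0.016, 0.011, -0.013]]
 rect ((0.4771578013896942, -0.21156291663646698), (0.050815533846616745, 0.0652281865477562), 2.65773868560791) 0.07274313530981626 [ 0.47879439 -0.21202567  0.05327276]
```

```bash
python3 - <<'E'
from h import *
def proj(c,P):
    ci=camera_info(c);f=192/np.tan(np.radians(ci['vfov'])/2)
    K=np.array([[f,0,ci['cx']],[0,f,ci['cy']],[0,0,1]])
    return cv2.projectPoints(np.float64(P).reshape(-1,1,3),cv2.Rodrigues(np.array(ci['R']))[0],np.array(ci['t'],float),K,np.array(ci['dist']))[0].reshape(-1,2)
s=read_state()
now=(np.array(s['position']),np.array(s['tcp_rot']))
init=(np.array([.6242,.0001,.208]),np.array([[1,0,0],[0,-1,0],[0,0,-1.]]))
for k,(p,R),w in (('0',init,.046),('4',now,.012)):
  for c in ['side','scene']:
    z=np.load('/tmp/%s%s.npz'%(c,k));im=z['im'].copy();im=cv2.resize(im,None,fx=3,fy=3)
    for col,tz in (((255,0,0),.019),((0,255,0),0.),((0,0,255),-.03)):
        for sx in (-1,1):
            u=proj(c,p+R@np.array([sx*w,0,tz]))[0]*3
            cv2.circle(im,tuple(int(a) for a in u),4,col,-1)
    cu=u.astype(int);save('t%s%s.png'%(c,k),im[max(0,cu[1]-180):cu[1]+220,max(0,cu[0]-300):cu[0]+300])
    X=z['X'];m=(abs(X[...,0]-p[0])<.07)&(abs(X[...,1]-p[1])<.03)&(X[...,2]>.1)&(X[...,2]<p[2]+.04)
    print(k,c,np.percentile(X[m][:,2]-p[2],[0,1,5]))
E
cd pics; python3 -c "
import cv2,numpy as np
a=[cv2.resize(cv2.imread(f't{c}{k}.png'),(400,280)) for k in '04' for c in ('side','scene')]
cv2.imwrite('tt.png',np.vstack([np.hstack(a[:2]),np.hstack(a[2:])]))"
```

```text
0 side [0.01205432 0.01293679 0.01434361]
0 scene [0.01264317 0.01434166 0.01566017]
4 side [0.01320464 0.01387703 0.01517253]
4 scene [0.01422108 0.01437657 0.01595473]
```

View pics/tt.png

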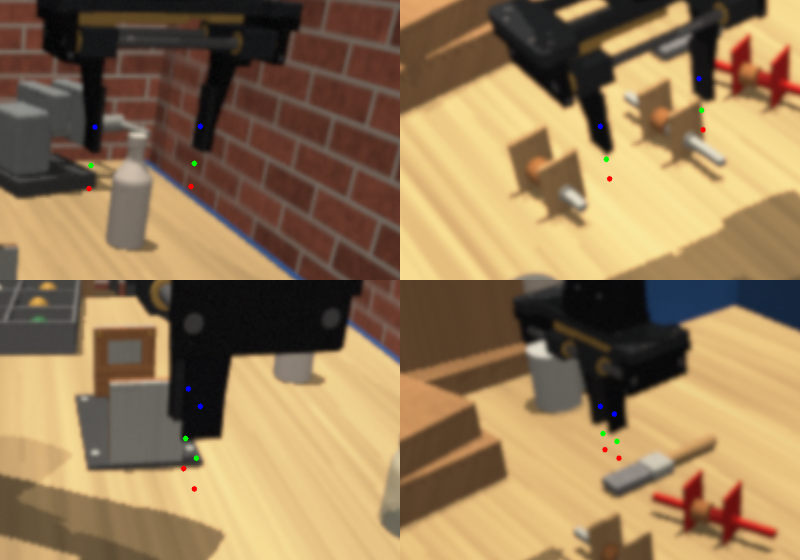

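Both cameras agree, before and after the move, that the fingertips end about 13 mm behind the reported TCP instead of 19 mm ahead of it. The real tool is about 32 mm short, so the fingers closed just over the plate tops. I'll correct by 32 mm, after checking where the gripper body starts relative to the tips.

```bash
python3 - <<'E'
from h import *
s=read_state();p=np.array(s['position']);R=np.array(s['tcp_rot'])
for c in ['side','scene']:
    X=np.load('/tmp/%s4.npz'%c)['X']
    T=(X-p)@R; T=T[(abs(T[...,0])<.13)&(abs(T[...,1])<.07)&(T[...,2]<0)&(T[...,2]>-.14)]
    for lo in np.arange(-.11,0,.01):
        q=T[(T[:,2]>=lo)&(T[:,2]<lo+.01)]
        if len(q)>3: print(c,round(lo,3),len(q),np.percentile(q,[2,98],axis=0).round(3)[:,:2].tolist())
E
python3 -m jog '0 0 0 0 0 0 1;0 0 0 0 0 0 1;0 0 0 0 0 0 1;0 0 0 0 0 0 1;0 0 0 0 0 0 1'
```

```text
side -0.11 1599 [[-0.079, -0.034], [0.095, 0.038]]
side -0.1 1393 [[-0.078, -0.034], [0.089, 0.038]]
side -0.09 708 [[-0.078, -0.034], [0.089, 0.038]]
side -0.07 12 [[-0.012, -0.007], [0.026, 0.011]]
side -0.06 196 [[0.017, -0.01], [0.025, 0.012]]
side -0.05 235 [[-0.016, -0.01], [0.023, 0.012]]
side -0.04 246 [[-0.015, -0.01], [0.021, 0.012]]
side -0.03 236 [[-0.013, -0.01], [0.02, 0.012]]
side -0.02 146 [[-0.012, -0.01], [0.02, 0.011]]
scene -0.11 506 [[-0.092, -0.039], [0.082, 0.029]]
scene -0.1 413 [[-0.087, -0.039], [0.081, 0.031]]
scene -0.09 139 [[-0.087, -0.038], [0.083, 0.032]]
scene -0.08 23 [[-0.029, -0.013], [-0.014, -0.001]]
scene -0.07 68 [[-0.025, -0.012], [0.023, 0.003]]
scene -0.06 88 [[-0.022, -0.013], [0.022, 0.004]]
scene -0.05 84 [[-0.021, -0.012], [0.019, 0.009]]
scene -0.04 79 [[-0.018, -0.012], [0.016, 0.01]]
scene -0.03 79 [[-0.018, -0.012], [0.018, 0.009]]
scene -0.02 44 [[-0.017, -0.011], [0.017, 0.011]]
time_s: 5.38
position: [0.477, -0.2105, 0.186]
tcp_rot: [[0.052, -0.999, 0.0], [-0.999, -0.052, -0.0], [0.0, -0.0, -1.0]]
force: [-0.3, -0.2, -0.3]
opening: 0.684
```

The gripper body is shifted by the same 32 mm, so the true grasp point is the reported z plus 0.032. The bobbin slid about 3 mm toward -y. I'll descend to reported z = 0.024.

```bash
python3 -m jog '0.003 0 0.03 0 0 0 1;0.003 0 0.06 0 0 0 1;0.003 0 0.09 0 0 0 1;0.003 0 0.115 0 0 0 1;0.003 0 0.13 0 0 0 1;0.003 0 0.145 0 0 0 1;0.003 0 0.162 0 0 0 1;0.003 0 0.162 0 0 0 1'
python3 - <<'E'
from h import *
im,d=capture('side');save('side5.png',im,3,(230,130,430,350))
im,d=capture('scene');save('scene5.png',im,3,(100,60,300,240))
E
```

```text
time_s: 6.38
position: [0.4767, -0.2131, 0.0232]
tcp_rot: [[0.052, -0.999, -0.001], [-0.999, -0.052, 0.001], [-0.001, 0.001, -1.0]]
force: [0.2, -0.3, -0.4]
opening: 0.999
```

View pics/side5.png

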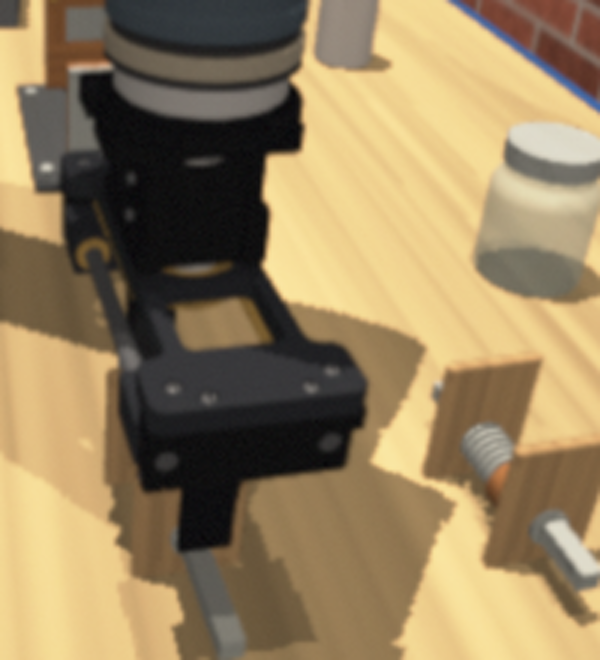

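View pics/scene5.png

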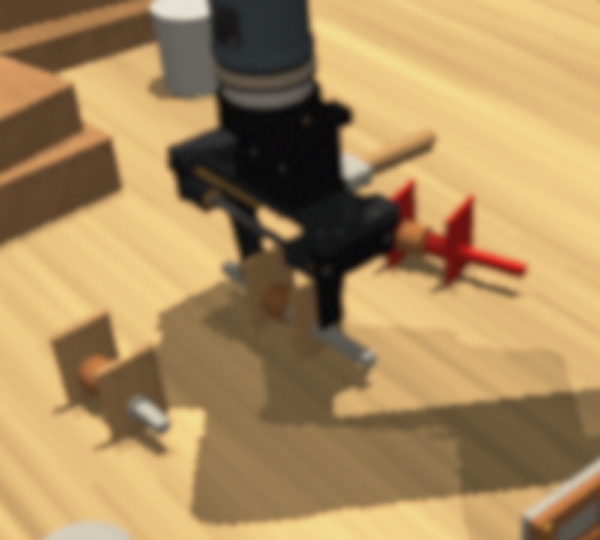

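The fingers now straddle the plates with their tips just above the pins, at (207,548) in the side crop and (330,325) in the scene crop. Closing.

```bash
python3 -m jog '0 0 0 0 0 0 0.7;0 0 0 0 0 0 0.5;0 0 0 0 0 0 0.4;0 0 0 0 0 0 0.3;0 0 0 0 0 0 0.3;0 0 0 0 0 0 0.3;0 0 0 0 0 0 0.3'
python3 -m jog '0 0 -0.02 0 0 0 0.3;0 0 -0.06 0 0 0 0.3;0 0 -0.1 0 0 0 0.3;0 0 -0.14 0 0 0 0.3;0 0 -0.16 0 0 0 0.3;0 0 -0.16 0 0 0 0.3'
python3 - <<'E'
from h import *
for c in ['side','wrist']: 
    im,d=capture(c);save(c+'6.png',im,1.5)
E
```

```text
time_s: 7.35
position: [0.4774, -0.2135, 0.0243]
tcp_rot: [[0.052, -0.999, 0.001], [-0.999, -0.052, -0.0], [0.0, -0.001, -1.0]]
force: [0.3, -0.0, 5.1]
opening: 0.408
time_s: 8.1
position: [0.4777, -0.214, 0.1848]
tcp_rot: [[0.052, -0.999, 0.002], [-0.999, -0.052, -0.002], [0.002, -0.002, -1.0]]
force: [0.3, 0.6, -1.5]
opening: 0.409
```

View pics/side6.png

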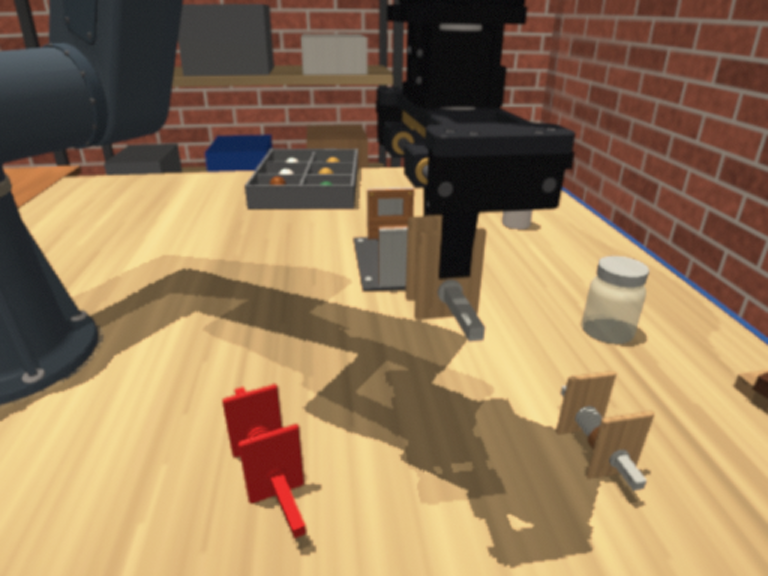

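View pics/wrist6.png

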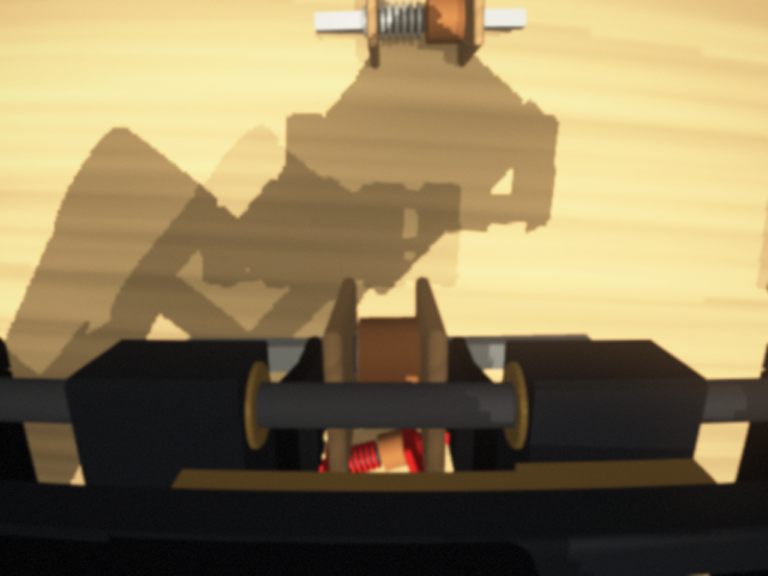

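Gripped: the opening is 0.409, so the plates are 36 mm apart, at the stop, and the bobbin hangs level. The axis height equals the reported z. Moving over the stand.

```bash
python3 -m jog '-0.04 -0.005 0 0 0 0 0.3;-0.1 -0.012 0 0 0 0 0.3;-0.16 -0.02 0 0 0 1 0.3;-0.22 -0.027 0 0 0 2 0.3;-0.28 -0.034 0 0 0 3 0.3;-0.34 -0.042 0 0 0 3 0.3;-0.39 -0.048 0 0 0 3 0.3;-0.423 -0.051 0 0 0 3 0.3'
python3 -m jog '0 0 0 0 0 0 0.3;0 0 0 0 0 0 0.3'
python3 - <<'E'
from h import *
s=read_state();p=np.array(s['position']);print(s['time_s'],p,np.round(s['joint_positions'],1),s['opening'])
for c in ['side','scene']: 
    im,d=capture(c);save(c+'7.png',im,1.5);X=world(c,d);np.savez('/tmp/%s7.npz'%c,im=im,X=X)
    x=X[...,0];y=X[...,1];z=X[...,2]
    m=(abs(x-.506)<.045)&(abs(y-.212)<.11)&(z>.08)&(z<.1)
    P=X[m];
    for sg in (-1,1):
        q=P[(P[:,1]-.212)*sg>.05]
        if len(q): print(c,'cheek top',sg,len(q),np.percentile(q,[2,50,98],axis=0).round(4).tolist(), np.polyfit(q[:,0]-.506,q[:,1],1).round(4))
    # bobbin pins & plates
    m=(abs(x-p[0])<.05)&(abs(y-p[1])<.1)&(z>.14)&(z<.172)
    q=X[m];print(c,'plates below axis',len(q),q.min(0).round(4),q.max(0).round(4))
    m=(abs(x-p[0])<.05)&(abs(y-p[1])<.1)&(abs(y-p[1])>.03)&(z>.16)&(z<.195)
    q=X[m];print(c,'pins',len(q),np.percentile(q,[1,99],axis=0).round(4).tolist(),np.polyfit(q[:,1]-p[1],q[:,0],1).round(4),np.polyfit(q[:,1]-p[1],q[:,2],1).round(4))
E
```

```text
time_s: 9.2
position: [0.5045, 0.2138, 0.1817]
tcp_rot: [[0.002, -1.0, -0.004], [-1.0, -0.002, -0.001], [0.001, 0.004, -1.0]]
force: [0.7, 0.5, -1.6]
opening: 0.406
time_s: 9.45
position: [0.5048, 0.211, 0.1824]
tcp_rot: [[0.0, -1.0, -0.003], [-1.0, -0.0, -0.001], [0.001, 0.003, -1.0]]
force: [-0.8, -0.4, -2.6]
opening: 0.411
9.45 [0.50484322 0.21100483 0.18238672] [ 11.   26.3  94.8  -0.   59.1 101. ] 0.4113908758343561
side cheek top -1 340 [[0.4661, 0.1123, 0.0803], [0.5046, 0.1151, 0.09], [0.5447, 0.127, 0.0952]] [-0.0164  0.1164]
side cheek top 1 227 [[0.4662, 0.2923, 0.0806], [0.505, 0.2958, 0.0895], [0.5438, 0.308, 0.0953]] [0.004  0.2971]
side plates below axis 122 [0.4788 0.1879 0.1582] [0.5289 0.2264 0.172 ]
side pins 75 [[0.4991, 0.1296, 0.1762], [0.5091, 0.1802, 0.1866]] [-0.0591  0.4996] [0.0486 0.1862]
scene cheek top -1 449 [[0.468, 0.1152, 0.0807], [0.5119, 0.1256, 0.096], [0.5466, 0.1293, 0.0984]] [-0.0112  0.124 ]
scene cheek top 1 554 [[0.4671, 0.2977, 0.081], [0.5118, 0.3054, 0.0954], [0.5451, 0.3105, 0.0976]] [-0.005  0.305]
scene plates below axis 105 [0.4958 0.1928 0.1595] [0.5295 0.228  0.1719]
scene pins 609 [[0.4972, 0.133, 0.1775], [0.5109, 0.2889, 0.1894]] [-0.0234  0.5059] [-0.0044  0.1856]
```

View pics/scene7.png

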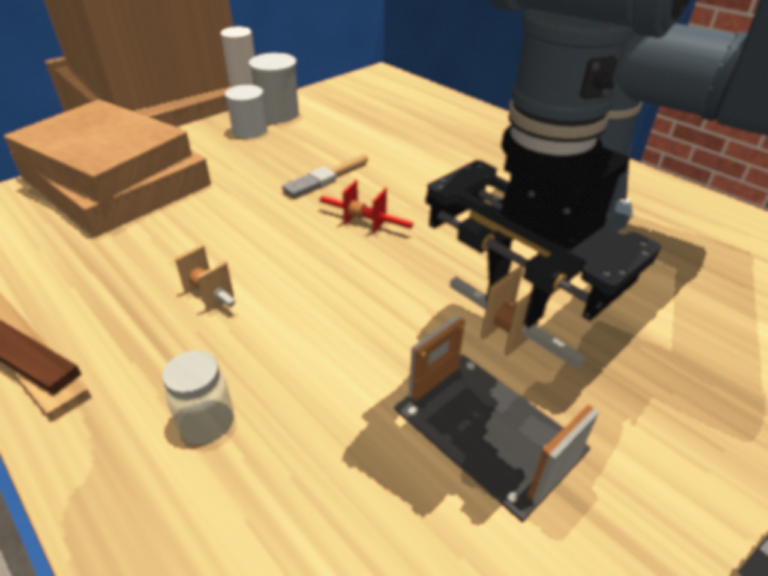

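View pics/side7.png

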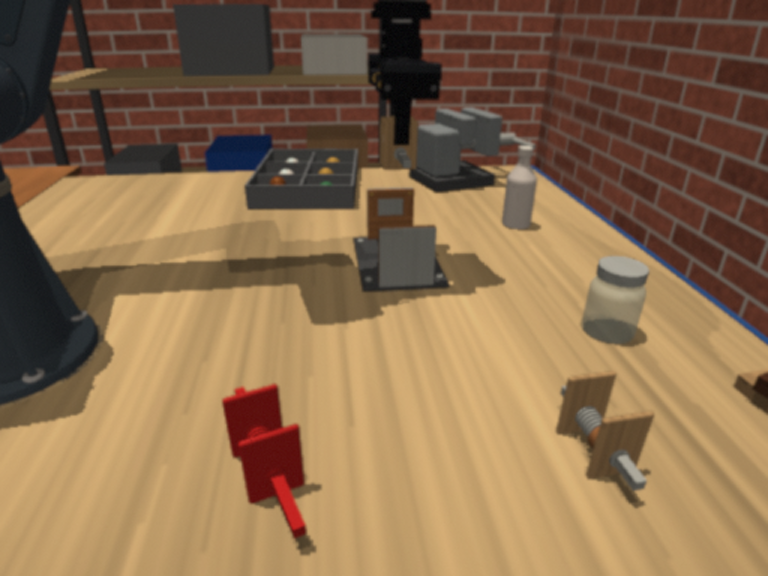

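The bobbin is over the stand. In the scene depth the pins span y 0.133 to 0.289 and the inner faces are at 0.129 and 0.298, so it needs about +2.5 mm in y and about 1.5° of turn. I'll lower to just above the cheek tops and check.

```bash
python3 -m jog '-0.0025 0 0.02 0 0 1.5 0.3;-0.0025 0 0.045 0 0 1.5 0.3;-0.0025 0 0.065 0 0 1.5 0.3;-0.0025 0 0.077 0 0 1.5 0.3;-0.0025 0 0.077 0 0 1.5 0.3;-0.0025 0 0.077 0 0 1.5 0.3'
python3 - <<'E'
from h import *
s=read_state();p=np.array(s['position']);print(s['time_s'],p)
im,d=capture('scene');save('scene8.png',im,4,(255,180,405,330));X=world('scene',d)
x,y,z=X[...,0],X[...,1],X[...,2]
m=(abs(x-p[0])<.02)&(abs(y-p[1])<.1)&(abs(y-p[1])>.03)&(z>p[2]-.006)&(z<p[2]+.012)
q=X[m];print('pins',len(q),np.percentile(q,[.5,99.5],axis=0).round(4).tolist(),np.polyfit(q[:,1]-p[1],q[:,0],1).round(4))
for sg in (-1,1):
    m=(abs(x-.506)<.035)&(z>.092)&(z<.0995)&((y-.212)*sg>.05)&(abs(y-.212)<.11)&(abs(x-.506)>.012)
    q=X[m];print(sg,len(q),np.percentile(q,[2,98],axis=0).round(4).tolist())
im,d=capture('side');save('side8.png',im,4,(220,100,320,200))
E
```

```text
time_s: 10.3
position: [0.5067, 0.214, 0.1076]
tcp_rot: [[-0.027, -1.0, 0.001], [-1.0, 0.027, 0.0], [-0.0, -0.001, -1.0]]
force: [0.5, -0.1, -1.7]
opening: 0.41
10.3 [0.50665451 0.21396448 0.10760579]
pins 520 [[0.4995, 0.1359, 0.1022], [0.5117, 0.2925, 0.1148]] [0.0056 0.5072]
-1 161 [[0.4722, 0.1152, 0.0926], [0.5404, 0.1288, 0.0983]]
1 238 [[0.472, 0.2977, 0.0931], [0.5404, 0.3103, 0.0976]]
```

View pics/scene8.png

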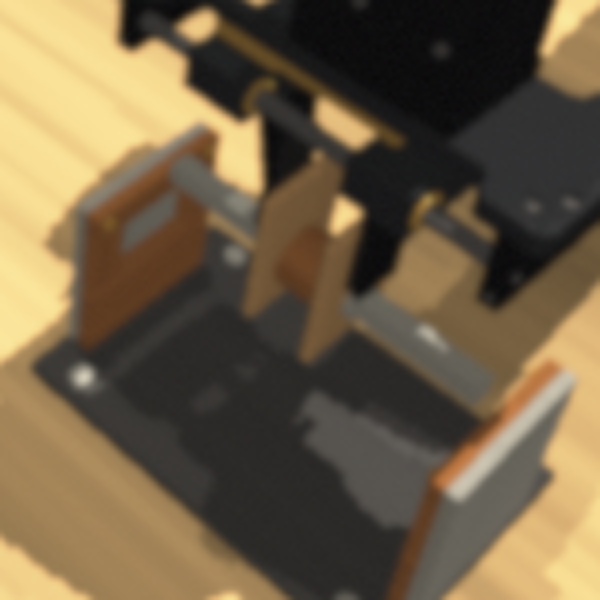

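View pics/side8.png

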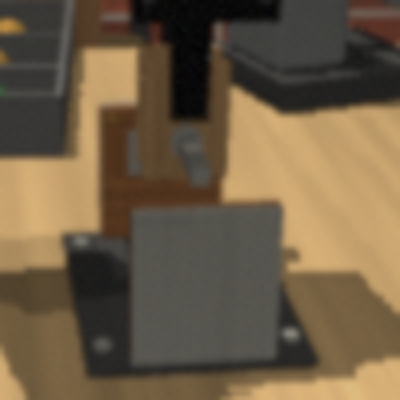

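Both pins clear the cheeks, with margins of about 7 and 5 mm. I'll shift 1 mm and lower until the axis is at 0.058.

```bash
python3 -m jog '0.001 0 0 0 0 0 0.3;0.001 0 0.01 0 0 0 0.3;0.001 0 0.02 0 0 0 0.3;0.001 0 0.03 0 0 0 0.3;0.001 0 0.04 0 0 0 0.3;0.001 0 0.049 0 0 0 0.3;0.001 0 0.049 0 0 0 0.3;0.001 0 0.049 0 0 0 0.3'
python3 - <<'E'
from h import *
print(read_state()['position'])
im,d=capture('scene');save('scene9.png',im,4,(255,180,405,330));X=world('scene',d)
x,y,z=X[...,0],X[...,1],X[...,2]
m=(abs(x-.506)<.015)&(abs(y-.2125)<.083)&(abs(y-.2125)>.03)&(z>.045)&(z<.075)
q=X[m];q=q[(abs(q[:,1]-.2125)<.07)];print(np.percentile(q,[1,50,99],axis=0).round(4).tolist())
E
```

```text
time_s: 11.4
position: [0.5061, 0.2132, 0.058]
tcp_rot: [[-0.026, -1.0, 0.0], [-1.0, 0.026, 0.0], [-0.0, -0.0, -1.0]]
force: [0.3, 0.6, -1.6]
opening: 0.411
[0.50614273 0.21317668 0.05801762]
[[0.4991, 0.1436, 0.0521], [0.5082, 0.2489, 0.062], [0.5106, 0.2819, 0.0651]]
```

View pics/scene9.png

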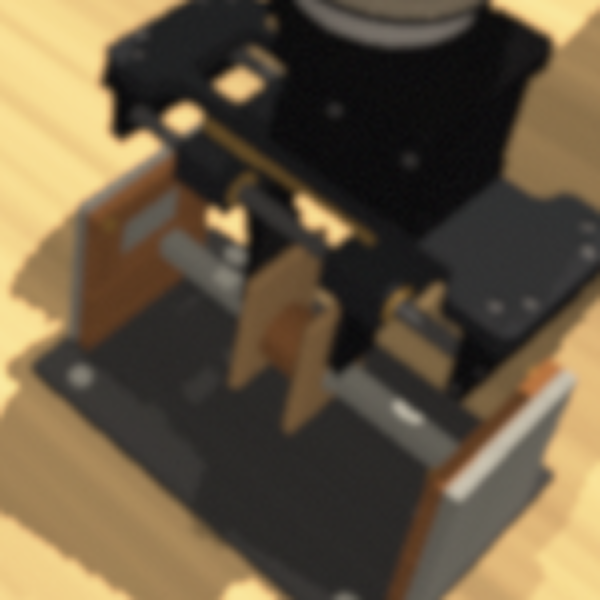

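I'll check the recess's true height from the earlier unobstructed depth before letting go.

Run:
```python
from h import *
for c,f in (('scene','/tmp/scene7.npz'),('side','/tmp/side7.npz'),('scene','/tmp/scene0.npz'),('side','/tmp/side0.npz')):
    X=np.load(f)['X'];x,y,z=X[...,0],X[...,1],X[...,2]
    cy=.128 if c=='scene' else .296
    m=(abs(x-.506)<.04)&(abs(y-cy)<.014)&(z>.015)&(z<.093)
    P=X[m];s=1 if c=='scene' else -1
    for lo in np.arange(.015,.095,.006):
        q=P[(P[:,2]>=lo)&(P[:,2]<lo+.006)]; a=q[abs(q[:,0]-.506)<.015]; b=q[abs(q[:,0]-.506)>.025]
        print(c,round(lo,3),len(a),np.median(a[:,1]).round(4) if len(a) else '',len(b),np.median(b[:,1]).round(4) if len(b) else '')
```

```text
scene 0.015 21 0.1279 25 0.1276
scene 0.021 23 0.1276 30 0.1276
scene 0.027 19 0.1279 27 0.1274
scene 0.033 23 0.1278 29 0.1277
scene 0.039 22 0.1279 31 0.1273
scene 0.045 59 0.1251 30 0.1276
scene 0.051 24 0.1209 28 0.1276
scene 0.057 24 0.1207 30 0.1274
scene 0.063 21 0.1206 30 0.1276
scene 0.069 1 0.1217 30 0.1275
scene 0.075 0  33 0.1275
scene 0.081 24 0.1277 25 0.1276
scene 0.087 20 0.1278 32 0.1281
scene 0.093 0  0 
side 0.015 0  14 0.2953
side 0.021 0  13 0.2958
side 0.027 12 0.2951 22 0.2951
side 0.033 24 0.2957 25 0.2956
side 0.039 27 0.2962 25 0.2951
side 0.045 34 0.3015 25 0.2952
side 0.051 25 0.3021 26 0.2956
side 0.057 24 0.3024 30 0.2952
side 0.063 22 0.3026 26 0.295
side 0.069 29 0.3029 23 0.2946
side 0.075 13 0.2953 30 0.2958
side 0.081 23 0.2955 28 0.2955
side 0.087 31 0.2958 24 0.2952
side 0.093 0  0 
scene 0.015 22 0.1277 29 0.1273
scene 0.021 21 0.1277 27 0.1274
scene 0.027 18 0.1279 26 0.1277
scene 0.033 23 0.1277 31 0.1276
scene 0.039 21 0.1278 30 0.1275
scene 0.045 63 0.1255 26 0.1276
scene 0.051 26 0.121 28 0.1277
scene 0.057 24 0.1206 35 0.1274
scene 0.063 18 0.1208 28 0.1274
scene 0.069 5 0.121 32 0.1276
scene 0.075 0  31 0.1276
scene 0.081 20 0.1278 27 0.1276
scene 0.087 24 0.1276 31 0.1278
scene 0.093 0  0 
side 0.015 0  15 0.296
side 0.021 0  11 0.2955
side 0.027 13 0.296 23 0.2959
side 0.033 22 0.2956 24 0.295
side 0.039 27 0.2962 25 0.2956
side 0.045 36 0.301 28 0.2959
side 0.051 23 0.3022 26 0.2961
side 0.057 23 0.3035 27 0.2957
side 0.063 28 0.3031 27 0.2952
side 0.069 22 0.3031 26 0.2957
side 0.075 17 0.2968 25 0.2956
side 0.081 25 0.296 27 0.2961
side 0.087 33 0.2956 27 0.295
side 0.093 0  0
```

The recess spans z from about 0.048 to 0.08, and the pins at 0.053 to 0.063 lie inside it. The stand's centre is y = 0.2116, so I'll shift 1 mm and then release gradually.

```bash
python3 -m jog '0.001 0 0 0 0 0 0.41;0.001 0 0 0 0 0 0.48;0.001 0 0 0 0 0 0.54;0.001 0 0 0 0 0 0.6;0.001 0 0 0 0 0 0.65;0.001 0 0 0 0 0 0.68;0.001 0 0 0 0 0 0.68'
python3 - <<'E'
from h import *
im,d=capture('scene');save('scene10.png',im,4,(255,180,405,330))
im,d=capture('side');save('side10.png',im,4,(220,100,320,200))
E
```

```text
time_s: 12.32
position: [0.5059, 0.2121, 0.0579]
tcp_rot: [[-0.026, -1.0, -0.0], [-1.0, 0.026, -0.0], [0.0, 0.0, -1.0]]
force: [-0.1, -0.4, -2.3]
opening: 0.675
```

View pics/scene10.png

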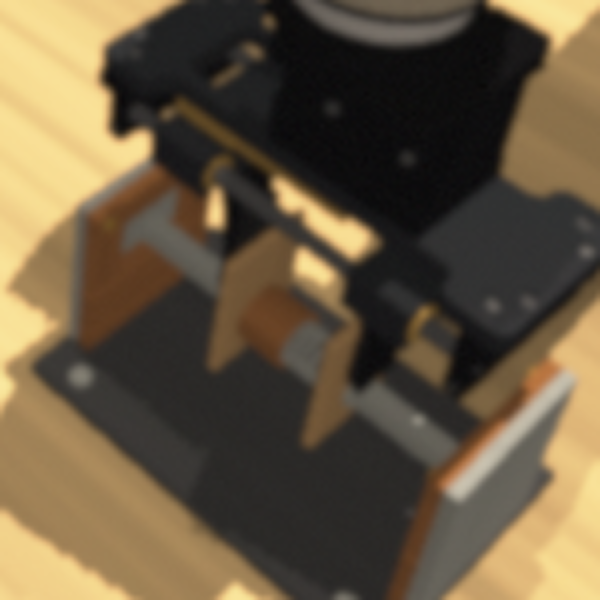

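View pics/side10.png

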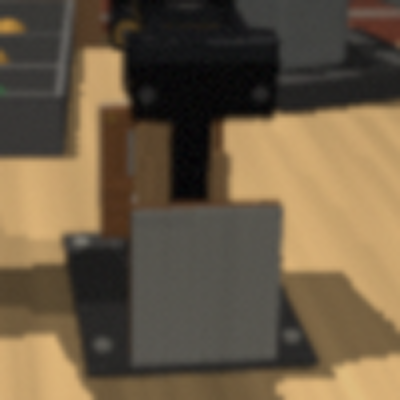

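The left pin is inside its recess at (145,218). I'll lower about 3 mm toward the recess floor, open fully, then check before lifting.

```bash
python3 -m jog '0 0 0.002 0 0 0 0.68;0 0 0.003 0 0 0 0.7;0 0 0.003 0 0 0 0.75;0 0 0.003 0 0 0 0.8;0 0 0.003 0 0 0 0.9;0 0 0.003 0 0 0 1;0 0 0.003 0 0 0 1;0 0 0.003 0 0 0 1'
python3 - <<'E'
from h import *
im,d=capture('scene');save('scene11.png',im,4,(255,180,405,330))
E
```

```text
time_s: 13.42
position: [0.5059, 0.2121, 0.055]
tcp_rot: [[-0.026, -1.0, 0.0], [-1.0, 0.026, -0.0], [0.0, -0.0, -1.0]]
force: [-0.6, 0.3, 0.4]
opening: 0.995
```

View pics/scene11.png

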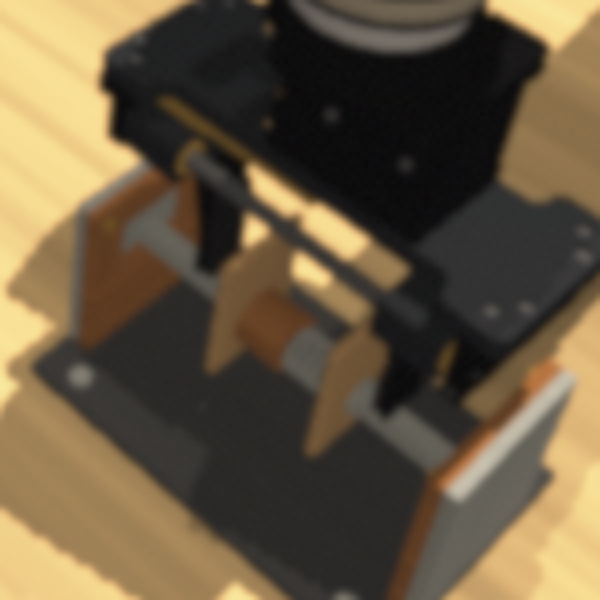

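The bobbin is free and level, and the fingers are clear of the plates. Retreating straight up.

```bash
python3 -m jog '0 0 -0.01 0 0 0 1;0 0 -0.03 0 0 0 1;0 0 -0.06 0 0 0 1;0 0 -0.1 0 0 0 1;0 0 -0.15 0 0 0 1;0 0 -0.2 0 0 0 1;0 0 -0.2 0 0 0 1;0 0 -0.2 0 0 0 1'
python3 - <<'E'
from h import *
for c in ['scene','side']:
    im,d=capture(c);save(c+'12.png',im,4,(255,180,405,330) if c=='scene' else (200,80,350,200));X=world(c,d)
    x,y,z=X[...,0],X[...,1],X[...,2]
    m=(abs(x-.506)<.03)&(abs(y-.212)<.05)&(z>.025)&(z<.12)
    q=X[m];print(c,'body',len(q),np.percentile(q,[.5,99.5],axis=0).round(4).tolist())
    m=(abs(x-.506)<.015)&(abs(y-.212)<.091)&(abs(y-.212)>.042)&(z>.045)&(z<.075)&(abs(y-.212)<.08)
    q=X[m];print(c,'pins',len(q),np.percentile(q,[1,99],axis=0).round(4).tolist(),np.polyfit(q[:,1]-.212,q[:,0],1).round(4),np.polyfit(q[:,1]-.212,q[:,2],1).round(4))
    for sg in (-1,1):
        t=q[(q[:,1]-.212)*sg>0]
        if len(t): print('  pin',sg,len(t),np.percentile(t[:,2],[5,50,95]).round(4))
E
```

```text
time_s: 14.48
position: [0.5051, 0.212, 0.255]
tcp_rot: [[-0.026, -1.0, -0.0], [-1.0, 0.026, -0.0], [0.0, 0.0, -1.0]]
force: [-0.0, 0.5, -0.3]
opening: 1.0
scene body 1368 [[0.4819, 0.1631, 0.0348], [0.5306, 0.2604, 0.1019]]
scene pins 322 [[0.499, 0.133, 0.05], [0.5109, 0.2869, 0.0619]] [0.0106 0.5063] [-0.005   0.0577]
  pin -1 139 [0.0511 0.0595 0.0614]
  pin 1 183 [0.0506 0.0588 0.0605]
side body 432 [[0.4792, 0.1773, 0.0566], [0.5293, 0.2407, 0.0992]]Traceback (most recent call last):
  File "<stdin>", line 8, in <module>
    return _quantile_unchecked(
        a, q, axis, out, overwrite_input, method, keepdims, weights)
    return _ureduce(a,
                    func=_quantile_ureduce_func,
    ...<5 lines>...
                    overwrite_input=overwrite_input,
                    method=method)
    r = func(a, **kwargs)
    result = _quantile(arr,
                       quantiles=q,
    ...<2 lines>...
                       out=out,
                       weights=wgt)
    slices_having_nans = np.isnan(arr[-1, ...])
                                  ~~~^^^^^^^^^
IndexError: index -1 is out of bounds for axis 0 with size 0
```

View pics/scene12.png

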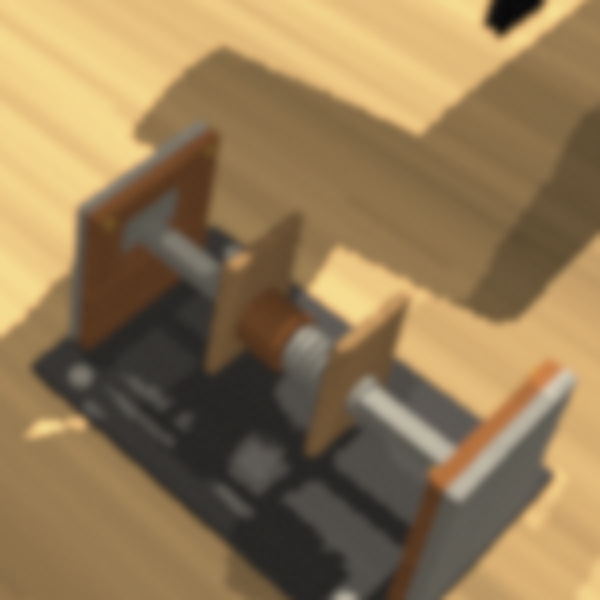

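View pics/side12.png

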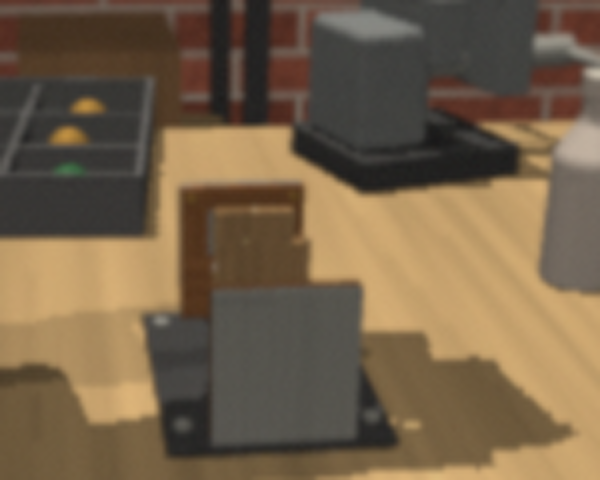

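The pins' tops are at 0.0595 and 0.059, so the axis is at about 0.0545, level and resting on the recess floors (0.054 expected). The plates measure about 63 mm over all. If one pin were caught on a cheek face, they would be about 55 mm or less. Both pins are home, so I'm handing in.

Run:
```python
from h import *
im,d=capture('side');save('side13.png',im,1.5)
X=world('side',d);x,y,z=X[...,0],X[...,1],X[...,2]
m=(x>.58)&(x<.7)&(y>-.36)&(y<-.08)&(z>.035)&(z<.09)
print('short',cv2.minAreaRect(X[m][:,:2].astype(np.float32)))
print(hand_in(),read_state()['time_s'])
```

```text
short ((0.632032036781311, -0.22896766662597656), (0.05114379897713661, 0.06523772329092026), 3.6353707313537598)
the job is handed in; nothing more can be done
the job is handed in; nothing more can be done
```

View pics/side13.png

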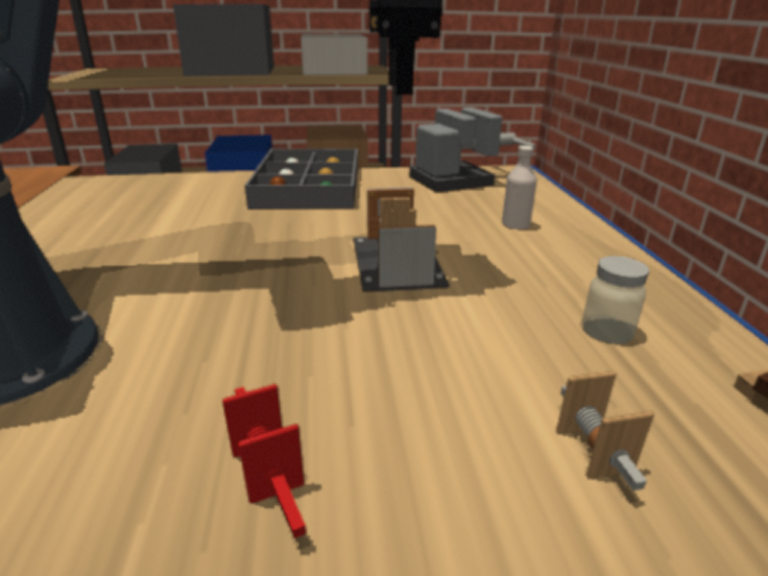

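The long wooden bobbin is in the reel stand with both pins in the recesses. I handed the job in at about 14.7 s, with the gripper up and touching nothing.

**First grasp failed:** the fingers closed over the plate tops and pushed the bobbin about 3 mm. Depth from both cameras put the fingertips 13 mm behind the reported TCP, not the stated 19 mm ahead. I grasped again 32 mm lower, and the plates squeezed to their stop (opening 0.41, about 36 mm).

**Last checks:**
- **Height:** the pins are level, with the axis at about 0.0545 m. The recess floor puts it at 0.054 m.
- **Spring-out:** the side camera gives about 63 mm over the plates, where 62 mm means both pins fully home. A pin caught on a cheek face would give about 55 mm.
- **Left alone:** the short bobbin's position is unchanged within 1 mm, and the red look-alike looks unmoved in the pictures.

**Not seen directly:** no camera view showed the +y pin's end in its recess, so I inferred that from the plate spacing. My scripted pin check on the side camera failed because the near cheek hides the pins. The pin height therefore comes from the scene camera alone.

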